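# Hook the pill organiser's cover back on

### The job

The washed cover of the pill organiser is standing in the drying rack. Take it out and lay it flat on the ledge with its grip ridge up, let go, then take it by the ridge, hook its two tabs under the organiser's lip and swing it down until it lies flush in the organiser. Let go of it there, and leave the denture cup, tumbler, brush and mirror where they are.

Things in the scene. Friction and masses are not known exactly. Their poses are not given: they have to be found in the camera images.
- cover_center (a point): Centre of the loose cover's plate: off-white rigid plastic, 84 (x) x 116 (y) x 8 mm (z), about 0.09 kg. Cover axes: z out of the top (ridge) face, x from the tab edge to the plain front edge. At the start it stands in the rack's middle slot on its front edge, tabs up, y along the rack's y, ridge facing the rack's +x, leaning up to 6 degrees; plate's upper edge 90 mm, tab tips 104 mm up.
- cover_grip (a point): Centre of the grip ridge in the middle of the cover's top face: 12 mm (x) x 60 mm (y), rising 26 mm above the plate's top face. This point is 17 mm from cover_center along the cover's z. Same axes as cover_center.
- cover_tabs (a point): Midpoint between the tips of the cover's two tabs; x = -56, z = -2 mm from cover_center, same axes. The tabs project 14 mm from the plate's -x edge, are 24 mm wide (at y = 34 to 58 mm on either side, 68 mm free between them) and 4 mm thick, flush with the plate's underside. Tab tip to front edge: 98 mm.
- cover_front (a point): Middle of the cover's plain front edge, half-way up its thickness: x = +42 mm from cover_center, same axes.
- organiser: Fixed off-white pill organiser, 114 (x) x 133 mm (y), origin at the centre of its underside on the ledge. Its recess is 102 mm in x (-51 to +51) and 121 mm in y; the cover's seat is 22 mm above the ledge. Front (+x) and side walls rise to 30 mm, the near (-x) wall with the lip to 35 mm. Seated, the cover's x lies along the organiser's x, top face level with the front and side walls.
- organiser_lip (a point): Middle of the lower free edge of the organiser's lip: x = -42, y = 0, z = 31 mm in the organiser's frame, same axes. The lip, 4 mm thick, runs along the whole near (-x) wall and overhangs the recess by 9 mm (x = -51 to -42), its underside 9 mm above the seat.
- rack: Fixed off-white drying rack, base 70 (x) x 135 mm (y) x 6 mm, origin at the centre of its underside. Rows of pegs (tops 40 mm above the ledge) at y = +-45 mm leave three slots 10 mm wide along y; the cover stands in the middle one (x = 0), its lower edge 6 mm above the ledge.
- denture_cup: Lidded pale blue denture cup, 78 mm across, 79 mm high; origin at the centre of its underside. Leave alone.
- tumbler: Glass tumbler, 68 mm across, 95 mm high; origin at the centre of its underside. Leave alone.
- brush: Green denture brush lying on the ledge, about 165 mm long along its x, up to 22 mm high. Leave alone.
- mirror: Round chrome shaving mirror on a foot, 200 mm high; origin at the centre of its foot (90 mm across). Leave alone.
There are look-alikes about, which are no part of the job. What is shaped like the part that bears cover_center but brown is not meant.

How it is judged:
On the way, in this order (a step that is already met when the one before it is completed fails the run):
1. the cover lies flat on the ledge, ridge up, let go (angle between cover_center's own z axis and vertical below 0.1 rad and height (world z) of cover_center below 0.012 m and contact force between the fingers and cover below 0.1 N), for 0.1 s.
2. the tabs are under the lip with the front edge still raised (x of cover_tabs in the frame of organiser between -0.06 and -0.044 m and y of cover_tabs in the frame of organiser between -0.008 and 0.008 m and z of cover_tabs in the frame of organiser between 0.018 and 0.031 m and angle between cover_center's own z axis and vertical above 0.07 rad), for 0.04 s.
At the end, for the whole second after the job is handed in: The cover lies flush in the organiser: tabs at least 2 mm under the lip, both the tab edge and the front edge within about 2.5 mm of their seated height, level within 2 degrees, at rest and released (x of cover_tabs in the frame of organiser between -0.06 and -0.044 m and y of cover_tabs in the frame of organiser between -0.006 and 0.006 m and z of cover_tabs in the frame of organiser between 0.0215 and 0.0265 m and z of cover_front in the frame of organiser between 0.0235 and 0.0285 m and angle between cover_center's own z axis and vertical below 0.035 rad and linear speed of cover below 0.01 m/s and contact force between the fingers and cover below 0.1 N); the robot touches nothing.
It fails at once if the denture cup is moved by more than 25 mm or tipped (distance of denture_cup from where it was at the start of the episode above 0.025 m or angle between denture_cup's own z axis and vertical above 0.35 rad).
It fails at once if the tumbler is moved by more than 25 mm or tipped (distance of tumbler from where it was at the start of the episode above 0.025 m or angle between tumbler's own z axis and vertical above 0.35 rad).
It fails at once if the brush is moved by more than 25 mm or tipped (distance of brush from where it was at the start of the episode above 0.025 m or angle between brush's own z axis and vertical above 0.35 rad).
It fails at once if the mirror is moved by more than 25 mm or tipped (distance of mirror from where it was at the start of the episode above 0.025 m or angle between mirror's own z axis and vertical above 0.35 rad).
It also fails if it takes over 64 s, if anything falls off the work surface, if the arm or the gripper's body presses on something with over 40 N, if the wrist force passes 120 N, or if a joint passes its speed limit or range.

### The arm

A 6-joint arm with a two-finger parallel gripper is mounted at the origin on the work surface. World frame = base frame: x ahead of the robot, y to its left, z up, the work surface at z = 0. Lengths are in m, angles in rad, forces in N, time in s.
With the tool pointing down it reaches from about 0.35 to 0.875 m from the base axis. Payload 4.2 kg.
Tool frame: the origin (TCP) lies at the very end of the fingers, on their centre line; the grasp point (between the pads) lies manip.hold_point_z behind it (manip.hold_point_z is the distance from the TCP to the grasp point, in m); z points along the fingers, y is the line along which they close (so a half turn about z gives the same grasp; the last joint's range is limited). The gripper opens to 87 mm and grips with 3 to 60 N. Pads are 19 mm wide; open, the fingers measure 117 mm over their backs; the gripper's body (75 mm by 190 mm) begins 51 mm behind the grasp point.
Start: joints at [1.579, 0.385, 0.008, 0, -1.194, -0.259], TCP at [0.155, 0.605, 0.223] pointing down, gripper open.
Joint ranges: [-3.14, 3.14], [-1.21, 2.06], [-1.07, 1.41], [-3.16, 2.05], [-2.99, -0.16], [-3.1, 3.1]. Speed limits (rad/s): [2.79, 2.79, 3.14, 3.14, 3.14, 3.14].

### API

Orientations are given as a unit quaternion [x, y, z, w].
In Python, from cell import readout, grab_frame, get_calibration, workorder, manip gives the robot as it stands.
- The arm moves only by the tool move_arm, never from a script. Its argument "motion" is a list of rows, each an object with "dr": the turn, a rotation vector about the tool's x, y, z in rad, a list of three; "slide": the shift along the tool's x, y, z in mm, a list of three; "jaw": the gripper command: -1 is fully open, 1 is shut, values between are in proportion. In form: [{"dr": [ax, ay, az], "slide": [dx, dy, dz], "jaw": jaw}, ...]. A call has 1 to 5 rows; each row shifts and turns the commanded pose from where the row before left it, along the tool's axes as they then stand; what a row does not reach is not made up. A row lasts 1/8 s, in which the tool goes at most 62.5 mm and 10.7 degrees, less where a joint would pass 70% of its speed; a pose out of reach is approached as far as the arm can. A call with a gripper value outside its range is refused whole. The fingers move at their own pace and stop on an object; "squeeze" is the grip in N (left out, the last holds). Time passes only in rows, so rows that do not move let the fingers close. It gives the time, the measured TCP pose, the force, the opening and the grip force at its end, in the units of the state.
- readout.get_state(): the state, without advancing time (a new reading comes with each control period).
- grab_frame(name): name is "scene" or "top" or "wrist"; returns the picture (400x640x3 uint8, blue, green, red); there is no depth.
- get_calibration(name): a dict with "fx", "fy", "cx", "cy" (pixels), "pose" (4x4, takes a point from camera to world coordinates). Camera axes: x right, y up, looking along -z (the intrinsics and any distortion apply to the point x, -y, -z); pixel columns grow to the right and rows downward; lengths in m; the calibration is good to about 2 mm. The wrist camera is an equidistant fisheye: a pixel r from the principal point sees the ray r / f radians off the axis. A picture is of the moment at which its call begins: read the wrist's pose just before it. get_calibration takes no time and is no camera call; for the wrist camera it gives the pose at the moment of the call.
- workorder.finish_job(): hands the job in; it is judged then, once.
The state is a dict: "clock": time; "joint_pos": joint angles; "dq": joint speeds; "effort": joint torques, N m; "position": TCP position; "orientation": TCP orientation; "force": force on the tool from outside, world axes, zero at the start; "moment": the same for the moment, N m; "finger_gap": finger opening in m; "grip_force": force on a finger pad.
Only numpy, scipy, OpenCV 4.12 (cv2) and the standard library are available. Lean on these libraries where they do the work, as an engineer would, in place of code of your own. Each camera call takes 0.05 s, during which the arm holds its last target. There are 200 camera calls.

## Working session

There is one attempt and no reset: what is moved stays moved. The work goes in short steps, Python scripts to look and compute and a tool call to move; the robot and the scene stay as the last step left them, time stands still between calls to the robot, and variables do not carry over. Pictures are saved under pics/ and viewed, at most 10 in all, crops included, and the job is handed in when it is done.

Besides the shell and the picture viewer there is one more tool, called after "Request:" as a command line: name --argument value ..., lists and objects as JSON in quotes. move_arm: Moves the arm, as the interface text tells. Its arguments: {"type":"object","properties":{"motion":{"type":"array","items":{"type":"object","properties":{"dr":{"type":"array","items":{"type":"number"}},"slide":{"type":"array","items":{"type":"number"}},"jaw":{"type":"number"}}}},"squeeze":{"type":"number"}},"required":["motion"]}

```bash
ls; mkdir -p pics; python3 - <<'E'
from cell import readout, grab_frame, get_calibration, workorder, manip
import cv2,numpy as np
s=readout.get_state();print(s);print(manip.hold_point_z)
for n in("scene","top"):
    cv2.imwrite(f'pics/{n}0.png',grab_frame(n));c=get_calibration(n);print(n,{k:np.round(v,4).tolist() if k!='x' else v for k,v in c.items() if not isinstance(v,str)})
c=get_calibration("wrist");cv2.imwrite('pics/wrist0.png',grab_frame("wrist"));print(c)
E
```

```text
pics
{'clock': 0.0, 'joint_pos': array([ 1.57860110e+00,  3.85578321e-01,  6.62498458e-03, -4.92649212e-04,
       -1.19397626e+00, -2.58587993e-01]), 'dq': array([-9.22066004e-05,  1.34846148e-03, -5.39377981e-04, -9.02776277e-04,
        1.36144039e-03,  5.30813175e-04]), 'effort': array([ 1.19242750e-04, -3.90671039e+01,  1.87412918e+01,  4.21995431e+00,
        1.10504357e-02, -1.87800865e-04]), 'position': array([0.15494345, 0.60487521, 0.22144706]), 'orientation': array([ 9.92136806e-01, -1.25153375e-01, -8.52653047e-05,  1.08759277e-03]), 'force': array([-0.30285686,  0.18575389,  0.11708124]), 'moment': array([ 0.02858894, -0.02077566, -0.0395404 ]), 'grip_force': 0.0, 'finger_gap': 0.08673784134741269}
0.0187
scene {'fx': 477.581, 'fy': 477.581, 'cx': 321.1145, 'cy': 200.3686, 'pose': [[-0.1828, -0.5975, 0.7807, 1.5342], [0.9832, -0.1125, 0.144, 0.0165], [0.0018, 0.7939, 0.608, 0.8275], [0.0, 0.0, 0.0, 1.0]]}
top {'fx': 386.9134, 'fy': 386.9134, 'cx': 323.0859, 'cy': 203.4038, 'pose': [[0.0065, 0.9947, -0.1029, 0.458], [-0.9999, 0.0051, -0.014, -0.1589], [-0.0134, 0.103, 0.9946, 1.3461], [0.0, 0.0, 0.0, 1.0]]}
{'fx': 309.70691628693146, 'fy': 309.70691628693146, 'cx': 316.58986777814886, 'cy': 198.01766316540485, 'pose': array([[-0.24787667,  0.93682119,  0.24682629,  0.22131116],
       [-0.96878768, -0.24042008, -0.06040378,  0.58868221],
       [ 0.00275446, -0.25409496,  0.96717535,  0.38480073],
       [ 0.        ,  0.        ,  0.        ,  1.        ]])}
```

View pics/top0.png

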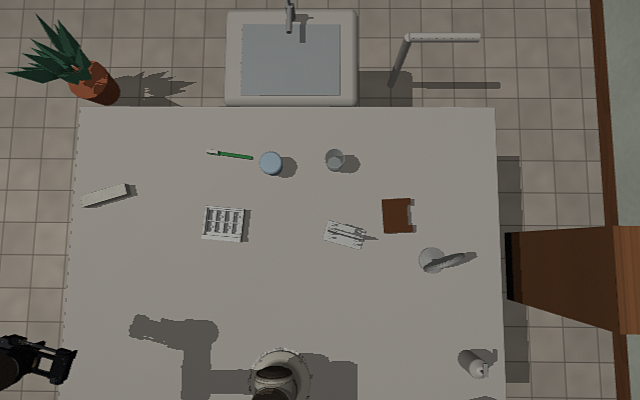

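View pics/scene0.png

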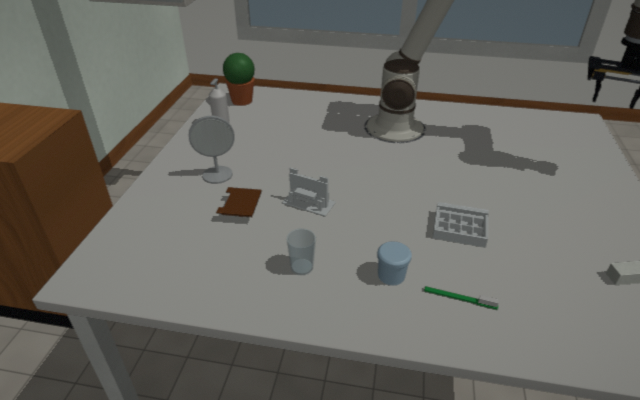

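Top view: organiser at (225,223), rack with the off-white cover at (346,234); the brown look-alike lies at (397,215), mirror (435,260), cup (271,163), tumbler (335,160), brush (230,155). Candidates for the cover: the white plate in the rack (346,234) and the brown plate (397,215). The white one in the rack fits; I'll confirm it in one crop.

```bash
python3 - <<'E'
import cv2,numpy as np
t=cv2.imread('pics/top0.png');s=cv2.imread('pics/scene0.png')
def c(i,u,v,w,h): return cv2.resize(i[v:v+h,u:u+w],(400,300),interpolation=cv2.INTER_CUBIC)
o=np.vstack([np.hstack([c(t,190,195,72,54),c(t,312,205,72,54)]),np.hstack([c(s,420,190,88,66),c(s,268,155,88,66)])])
cv2.imwrite('pics/crop1.png',o)
E
```

```text
(no output)
```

View pics/crop1.png

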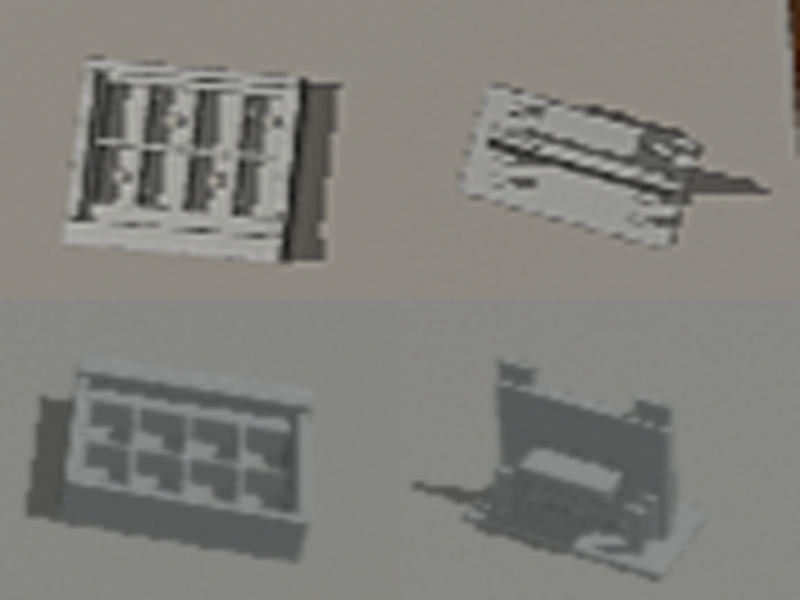

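The crop confirms it: the plate standing in the rack is off-white, with two tabs up and its ridge facing away from the robot. The organiser's lip is on the robot side. Next I'll get rough positions from the top view.

```bash
cat > h.py <<'E'
import numpy as np,cv2
from scipy.spatial.transform import Rotation as R
from cell import readout, grab_frame, get_calibration, manip
def ray(c,u,v,fish):
    a=np.array([(u-c['cx'])/c['fx'],(v-c['cy'])/c['fy']])
    if fish:
        r=np.hypot(*a); k=np.sin(r)/max(r,1e-9); d=np.array([a[0]*k,-a[1]*k,-np.cos(r)])
    else: d=np.array([a[0],-a[1],-1.])
    P=np.array(c['pose']); return P[:3,3],P[:3,:3]@d
def cast(c,u,v,z,fish=False):
    o,d=ray(c,u,v,fish); return o+d*(z-o[2])/d[2]
def proj(c,p,fish=False):
    P=np.array(c['pose']); q=P[:3,:3].T@(np.asarray(p)-P[:3,3]); q=np.array([q[0],-q[1],-q[2]])
    if fish:
        r=np.hypot(q[0],q[1]); t=np.arctan2(r,q[2]); return np.array([c['cx']+c['fx']*t*q[0]/r,c['cy']+c['fy']*t*q[1]/r])
    return np.array([c['cx']+c['fx']*q[0]/q[2],c['cy']+c['fy']*q[1]/q[2]])
def step(target,yawdeg):
    """tool-frame slide (mm) and dr to a tool-down pose with tool x at yaw"""
    s=readout.get_state();Rc=R.from_quat(s['orientation'])
    Rt=R.from_euler('z',yawdeg,degrees=True)*R.from_euler('x',180,degrees=True)
    return (Rc.inv().apply(np.array(target)-s['position'])*1000).round(1),(Rc.inv()*Rt).as_rotvec().round(3)
E
python3 - <<'E'
from h import *
c=get_calibration('top')
for n,u,v,z in [('org',225,223,.03),('rackcrop UL',312+90*.18,205+85*.18,.006),('rack LL',312+62*.18,205+190*.18,.006),('rack LR',312+278*.18,205+245*.18,.006),('org UL',190+88*.18,195+60*.18,.03),('org UR',190+302*.18,195+78*.18,.03),('org LL',190+65*.18,195+243*.18,.035),('org LR',190+283*.18,195+262*.18,.035),('mirror',432,260,.0),('brown',397,215,.01),('cup',271,163,.079),('tumbler',335,160,.095)]:
    print(n,cast(c,u,v,z).round(3))
print('scene rack',[cast(get_calibration('scene'),268+u*.22,155+v*.22,.006).round(3) for u,v in [(258,278),(300,212)]])
s=readout.get_state();print(R.from_quat(s['orientation']).as_matrix().round(2).tolist())
E
```

```text
org [0.525 0.194 0.03 ]
rackcrop UL [ 0.538 -0.158  0.006]
rack LL [ 0.473 -0.141  0.006]
rack LR [ 0.439 -0.275  0.006]
org UL [0.584 0.262 0.03 ]
org UR [0.573 0.129 0.03 ]
org LL [0.471 0.27  0.035]
org LR [0.46  0.137 0.035]
mirror [ 0.404 -0.515  0.   ]
brown [ 0.557 -0.396  0.01 ]
cup [0.724 0.034 0.079]
tumbler [ 0.731 -0.179  0.095]
scene rack [array([ 0.547, -0.155,  0.006]), array([ 0.478, -0.141,  0.006])]
[[0.97, -0.25, -0.0], [-0.25, -0.97, -0.0], [0.0, 0.0, -1.0]]
```

Sizes agree with the data (organiser 133 mm, rack 137 mm). The organiser is at about (0.522,0.20), yaw -5°, and the rack at about (0.489,-0.217), yaw -14°. I'll go over the organiser for a close look.

Request:
move_arm --motion '[{"slide":[44,23,2],"jaw":-1},{"slide":[44,23,2],"jaw":-1},{"slide":[44,23,2],"jaw":-1},{"slide":[44,23,2],"jaw":-1},{"slide":[44,23,2],"jaw":-1}]'

```text
$.motion[0]: bad value
```

Request:
move_arm --motion '[{"slide":[44,23,2],"jaw":-1},{"slide":[44,23,2],"jaw":-1},{"slide":[44,23,2],"jaw":-1},{"slide":[44,23,2],"jaw":-1},{"slide":[44,23,2],"jaw":-1}]'

```text
$.motion[0]: bad value
```

Request:
move_arm --motion '[{"dr":[0,0,0.175],"jaw":-1},{"dr":[0,0,0.175],"jaw":-1},{"dr":[0,0,0.175],"jaw":-1},{"dr":[0,0,0.175],"jaw":-1},{"dr":[0,0,0.175],"jaw":-1}]'

```text
$.motion[0]: bad value
```

Request:
move_arm --motion '[{"dr":[0,0,0.175],"jaw":-1},{"dr":[0,0,0.175],"jaw":-1},{"dr":[0,0,0.175],"jaw":-1},{"jaw":-1}]'

```text
$.motion[0]: bad value
```

```bash
cat > look.py <<'E'
from h import *
import sys,pickle
n=sys.argv[1]
s=readout.get_state();c=get_calibration('wrist');im=grab_frame('wrist');cv2.imwrite(f'pics/{n}.png',im);pickle.dump(c,open(f'pics/{n}.pkl','wb'))
print(s['clock'],s['position'].round(4),R.from_quat(s['orientation']).as_matrix().round(3).tolist(),s['joint_pos'].round(2),s['force'].round(1),s['finger_gap'])
E
python3 look.py w1
```

```text
0.15 [0.155  0.605  0.2217] [[0.969, -0.248, -0.0], [-0.248, -0.969, -0.002], [0.0, 0.002, -1.0]] [ 1.58  0.39  0.01 -0.   -1.19 -0.26] [0.8 0.  0.8] 0.08702727891768057
```

View pics/w1.png

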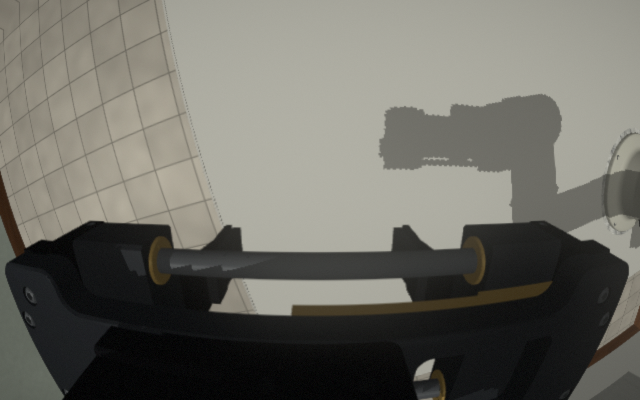

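The moves were refused because every row needs all its fields. The picture shows the gripper filling the lower half and free view above row 220.

Request:
move_arm --motion '[{"dr":[0,0,0],"slide":[44,23,2],"jaw":-1},{"dr":[0,0,0],"slide":[44,23,2],"jaw":-1},{"dr":[0,0,0],"slide":[44,23,2],"jaw":-1},{"dr":[0,0,0],"slide":[44,23,2],"jaw":-1},{"dr":[0,0,0],"slide":[44,23,2],"jaw":-1}]'

```text
clock: 0.82
position: [0.3406, 0.4382, 0.2124]
orientation: [0.992, -0.125, -0.0, 0.0]
force: [0.9, -0.3, -0.1]
finger_gap: 0.0869
grip_force: 0.0
```

Request:
move_arm --motion '[{"dr":[0,0,0],"slide":[44,23,2],"jaw":-1},{"dr":[0,0,0],"slide":[44,23,2],"jaw":-1},{"dr":[0,0,0],"slide":[44,23,2],"jaw":-1},{"dr":[0,0,0],"slide":[44,23,2],"jaw":-1},{"dr":[0,0,0],"slide":[44,23,2],"jaw":-1}]'

```text
clock: 1.45
position: [0.5252, 0.2722, 0.2024]
orientation: [0.992, -0.125, -0.0, 0.0]
force: [1.2, 1.7, 0.5]
finger_gap: 0.0872
grip_force: 0.0
```

Request:
move_arm --motion '[{"dr":[0,0,0.175],"slide":[0,0,0],"jaw":-1},{"dr":[0,0,0.175],"slide":[0,0,0],"jaw":-1},{"dr":[0,0,0.175],"slide":[0,0,0],"jaw":-1},{"dr":[0,0,0.175],"slide":[0,0,0],"jaw":-1},{"dr":[0,0,0.175],"slide":[0,0,0],"jaw":-1}]'

```text
clock: 2.08
position: [0.5241, 0.2733, 0.2023]
orientation: [0.844, -0.536, -0.0, 0.0]
force: [-0.0, -0.3, -0.2]
finger_gap: 0.0868
grip_force: 0.0
```

Request:
move_arm --motion '[{"dr":[0,0,0.175],"slide":[0,0,0],"jaw":-1},{"dr":[0,0,0.175],"slide":[0,0,0],"jaw":-1},{"dr":[0,0,0.175],"slide":[0,0,0],"jaw":-1},{"dr":[0,0,0],"slide":[0,0,0],"jaw":-1},{"dr":[0,0,0],"slide":[0,0,0],"jaw":-1}]'

```text
clock: 2.7
position: [0.5242, 0.2734, 0.2025]
orientation: [-0.679, 0.734, 0.0, -0.0]
force: [-0.2, 0.6, -0.6]
finger_gap: 0.0869
grip_force: 0.0
```

```bash
python3 look.py w2; python3 -c "
import cv2;i=cv2.imread('pics/w2.png');cv2.imwrite('pics/w2c.png',cv2.resize(i[0:260,150:500],(790,587)))"
```

```text
2.7 [0.5242 0.2734 0.2025] [[-0.077, -0.997, -0.0], [-0.997, 0.077, -0.0], [0.0, 0.0, -1.0]] [ 0.75  0.34 -0.11 -0.   -1.12 -0.83] [-0.2  0.6 -0.6] 0.08693017841863337
```

View pics/w2c.png

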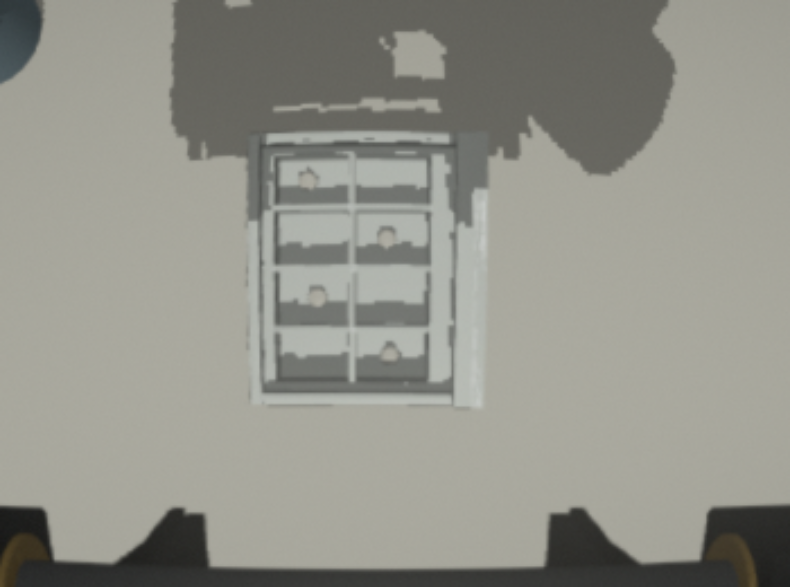

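Clear view of the organiser. Crop corners: front wall (248,134) and (254,404), lip wall (488,132) and (484,407), lip's free edge at column ~457.

```bash
python3 - <<'E'
from h import *
import pickle
c=pickle.load(open('pics/w2.pkl','rb'));k=790/350
P={}
for n,u,v,z in [('F-',248,134,.03),('F+',253,404,.03),('N-',488,132,.035),('N+',484,407,.035),('L-',458,134,.035),('L+',456,406,.035)]:
    P[n]=cast(c,150+u/k,v/k,z,True)[:2];print(n,P[n].round(4))
for a,b in [('F-','F+'),('N-','N+'),('L-','L+')]:
    d=P[b]-P[a];print(np.hypot(*d),np.degrees(np.arctan2(-d[0],d[1])))
for a,b in [('N-','F-'),('N+','F+')]:
    d=P[b]-P[a];print(np.hypot(*d),np.degrees(np.arctan2(d[1],d[0])))
print('center',(P['F-']+P['F+']+P['N-']+P['N+'])/4, 'lipmid',(P['L-']+P['L+'])/2)
E
```

```text
F- [0.5739 0.1338]
F+ [0.5837 0.2662]
N- [0.4605 0.1429]
N+ [0.4708 0.2754]
L- [0.4748 0.1434]
L+ [0.4845 0.2739]
0.13277972649518685 -4.239881801493739
0.13289601460812156 -4.4623615604597635
0.13089326450778313 -4.250583695452169
0.11382549583878081 -4.6235980832358345
0.11331030720359285 -4.683639195413027
center [0.52223139 0.20457149] lipmid [0.47964192 0.20867998]
```

Sizes check out (133 × 113.6 mm). The organiser is at (0.5222, 0.2046), yaw -4.5°. Next is the rack.

Request:
move_arm --motion '[{"dr":[0,0,0],"slide":[53,-2,0],"jaw":-1},{"dr":[0,0,0],"slide":[53,-2,0],"jaw":-1},{"dr":[0,0,0],"slide":[53,-2,0],"jaw":-1},{"dr":[0,0,0],"slide":[53,-2,0],"jaw":-1},{"dr":[0,0,0],"slide":[53,-2,0],"jaw":-1}]'

```text
clock: 3.38
position: [0.5128, 0.0069, 0.2028]
orientation: [-0.679, 0.734, -0.0, 0.0]
force: [0.4, 0.1, 0.7]
finger_gap: 0.087
grip_force: 0.0
```

Request:
move_arm --motion '[{"dr":[0,0,0],"slide":[52,-2,0],"jaw":-1},{"dr":[0,0,0],"slide":[52,-2,0],"jaw":-1},{"dr":[0,0,0],"slide":[52,-2,0],"jaw":-1},{"dr":[0,0,0.171],"slide":[0,0,0],"jaw":-1},{"dr":[0,0,0],"slide":[0,0,0],"jaw":-1}]'

```text
clock: 4.0
position: [0.5064, -0.1481, 0.2025]
orientation: [-0.614, 0.79, 0.0, 0.0]
force: [-0.5, -0.1, 0.3]
finger_gap: 0.0872
grip_force: 0.0
```

```bash
python3 look.py w3; python3 -c "
import cv2;i=cv2.imread('pics/w3.png');cv2.imwrite('pics/w3c.png',cv2.resize(i[0:260,150:500],(790,587),interpolation=cv2.INTER_CUBIC))"
```

```text
4.0 [ 0.5064 -0.1481  0.2025] [[-0.247, -0.969, 0.0], [-0.969, 0.247, 0.0], [-0.0, -0.0, -1.0]] [ 0.02  0.24 -0.26 -0.   -1.07 -0.27] [-0.5 -0.1  0.3] 0.08721088598860503
```

View pics/w3c.png

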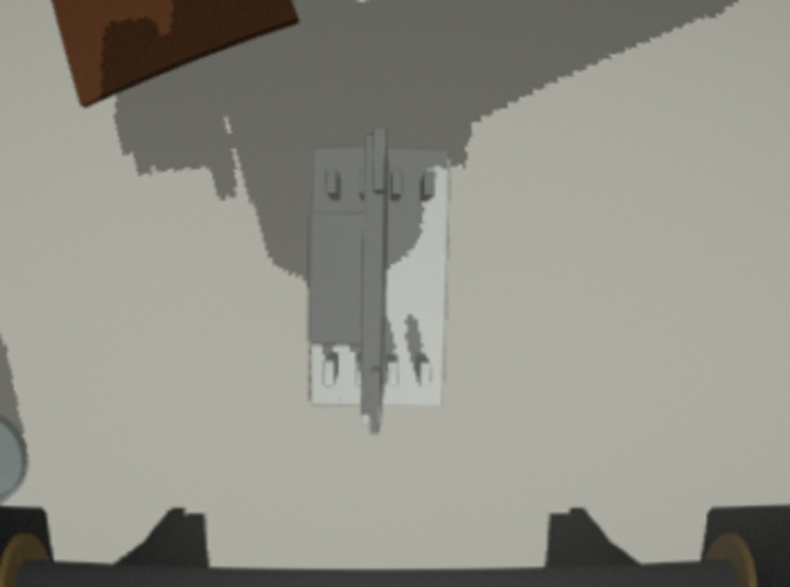

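Off-white cover: ridge on the left (+x) at crop (312–362, 212–345), tabs at (379,130–192) and (374,370–432), rack corners (315,150), (448,152), (309,405), (442,405). The brown plate is at the upper left.

```bash
python3 - <<'E'
from h import *
import pickle
c=pickle.load(open('pics/w3.pkl','rb'));k=790/350
f=lambda u,v,z:cast(c,150+u/k,v/k,z,True)[:2]
P=np.array([f(315,150,.006),f(448,152,.006),f(309,405,.006),f(442,405,.006)])
print(P.round(4).tolist());ce=P.mean(0);d=P[2]+P[3]-P[0]-P[1];yaw=np.arctan2(-d[0],d[1]);print('rack',ce,np.degrees(yaw),np.linalg.norm(d)/2,np.linalg.norm(P[0]-P[1]))
ex=np.array([np.cos(yaw),np.sin(yaw)]);ey=np.array([-ex[1],ex[0]])
for n,u,v,z in [('tabU end L',374,129,.104),('tabU end R',386,129,.104),('tabL end L',368,432,.104),('tabL end R',381,432,.104),('plate L hi',364,215,.09),('plate R hi',386,215,.09),('plate L lo',361,350,.09),('plate R lo',385,350,.09),('ridge out U',313,212,.054),('ridge out L',310,345,.054)]:
    q=f(u,v,z)-ce;print(n,(1000*np.array([q@ex,q@ey])).round(1))
E
```

```text
[[0.5034, -0.2819], [0.4382, -0.2643], [0.5404, -0.154], [0.4725, -0.1367]]
rack [ 0.48862903 -0.20922894] -15.589545471213633 0.13262142157214027 0.06754557368526909
tabU end L [  3.2 -57.9]
tabU end R [ -1.2 -58. ]
tabL end L [ 2.9 57.4]
tabL end R [-2.1 57.3]
plate L hi [  6.4 -26. ]
plate R hi [ -2.1 -26.2]
plate L lo [ 6.5 27.5]
plate R lo [-3.  27.2]
ridge out U [ 29.6 -29.8]
ridge out L [30.1 29.9]
```

Dimensions match (±58 plate, ±30 ridge), so the plate edge sits at rack x of about +2 mm, yaw -15.6°. I'll grip the upper edge between the tabs.

Request:
move_arm --motion '[{"dr":[0,0,0.023],"slide":[32,0,0],"jaw":-1},{"dr":[0,0,0],"slide":[32,-0.5,25],"jaw":-1},{"dr":[0,0,0],"slide":[0,0,35],"jaw":-1},{"dr":[0,0,0],"slide":[0,0,0],"jaw":-1}]'

```text
clock: 4.55
position: [0.4886, -0.2086, 0.1403]
orientation: [-0.605, 0.796, 0.002, -0.002]
force: [0.2, 0.7, 0.5]
finger_gap: 0.0871
grip_force: 0.0
```

```bash
python3 - <<'E'
from h import *
print(step([.4905,-.2097,.063],-105.6), readout.get_state()['position'])
E
```

```text
(array([ 0.5, -2.6, 77.3]), array([ 0.006, -0.001,  0.001])) [ 0.48858871 -0.20864411  0.1403372 ]
```

Request:
move_arm --motion '[{"dr":[0,0,0],"slide":[0.5,-2,26],"jaw":-1},{"dr":[0,0,0],"slide":[0,0,26],"jaw":-1},{"dr":[0,0,0],"slide":[0,0,25],"jaw":-1},{"dr":[0,0,0],"slide":[0,0,0],"jaw":-1},{"dr":[0,0,0],"slide":[0,0,0],"jaw":1}]' --squeeze 15

```text
clock: 5.18
position: [0.4939, -0.2103, 0.0673]
orientation: [-0.605, 0.796, -0.001, 0.001]
force: [-0.1, 0.4, 0.5]
finger_gap: 0.0822
grip_force: 0.0
```

Request:
move_arm --motion '[{"dr":[0,0,0],"slide":[0,0,0],"jaw":1},{"dr":[0,0,0],"slide":[0,0,0],"jaw":1},{"dr":[0,0,0],"slide":[0,0,0],"jaw":1},{"dr":[0,0,0],"slide":[0,0,0],"jaw":1}]'

```text
clock: 5.68
position: [0.4922, -0.2105, 0.0657]
orientation: [-0.604, 0.797, -0.0, 0.0]
force: [-0.9, 0.2, -0.3]
finger_gap: 0.0448
grip_force: 0.0
```

Request:
move_arm --motion '[{"dr":[0,0,0],"slide":[0,0,2],"jaw":1},{"dr":[0,0,0],"slide":[0,0,0],"jaw":1},{"dr":[0,0,0],"slide":[0,0,0],"jaw":1},{"dr":[0,0,0],"slide":[0,0,0],"jaw":1},{"dr":[0,0,0],"slide":[0,0,0],"jaw":1}]'

```text
clock: 6.3
position: [0.4911, -0.2103, 0.0634]
orientation: [-0.604, 0.797, 0.001, -0.001]
force: [-2.4, 0.9, 2.2]
finger_gap: 0.0081
grip_force: 14.9
```

Request:
move_arm --motion '[{"dr":[0,0,0],"slide":[0,0,0],"jaw":1},{"dr":[0,0,0],"slide":[0,0,-5],"jaw":1},{"dr":[0,0,0],"slide":[0,0,-20],"jaw":1},{"dr":[0,0,0],"slide":[0,0,-20],"jaw":1},{"dr":[0,0,0],"slide":[0,0,-20],"jaw":1}]'

```text
clock: 6.92
position: [0.4934, -0.2107, 0.1296]
orientation: [-0.604, 0.797, -0.001, 0.001]
force: [-1.5, 0.3, -1.2]
finger_gap: 0.0081
grip_force: 15.0
```

Gripped (8.1 mm, 15 N) and lifted. Carrying it to the free spot between rack and organiser.

Request:
move_arm --motion '[{"dr":[0,0,0],"slide":[0,0,-40],"jaw":1},{"dr":[0,0,0],"slide":[-24,6,-20],"jaw":1},{"dr":[0,0,0],"slide":[-48,12,0],"jaw":1},{"dr":[0,0,0],"slide":[-48,12,0],"jaw":1},{"dr":[0,0,0],"slide":[-48,12,0],"jaw":1}]'

```text
clock: 7.55
position: [0.4984, -0.0358, 0.1893]
orientation: [-0.604, 0.797, -0.001, 0.002]
force: [-0.0, -0.6, -0.5]
finger_gap: 0.0081
grip_force: 15.0
```

Request:
move_arm --motion '[{"dr":[0,0,-0.097],"slide":[-26,6,0],"jaw":1},{"dr":[0,0,-0.097],"slide":[0,0,0],"jaw":1},{"dr":[0.1,0,0],"slide":[0,0,0],"jaw":1},{"dr":[0.15,0,0],"slide":[0,0,0],"jaw":1},{"dr":[0.15,0,0],"slide":[0,0,0],"jaw":1}]'

```text
clock: 8.18
position: [0.5003, -0.0088, 0.1905]
orientation: [-0.664, 0.719, -0.147, 0.139]
force: [0.9, -2.5, -0.6]
finger_gap: 0.008
grip_force: 15.0
```

Request:
move_arm --motion '[{"dr":[0.15,0,0],"slide":[0,0,0],"jaw":1},{"dr":[0.15,0,0],"slide":[0,0,0],"jaw":1},{"dr":[0.085,0,0],"slide":[0,0,0],"jaw":1},{"dr":[0,0,0],"slide":[0,0,0],"jaw":1}]'

```text
clock: 8.68
position: [0.5207, -0.0395, 0.2305]
orientation: [-0.636, 0.711, -0.241, 0.182]
force: [-0.2, -0.9, -0.9]
finger_gap: 0.0078
grip_force: 15.0
```

```bash
python3 look.py w4; python3 - <<'E'
from h import *
s=readout.get_state();M=R.from_quat(s['orientation']).as_matrix()
# cover frame if plate centred on the tool line: front edge at hold + (84-?)...
up=0.027 # tcp depth below plate upper edge
fr=s['position']+M[:,2]*(.084-up); print('front mid',fr.round(3),'lowest z',fr[2]-.004*abs(M[2,1]),'tilt',np.degrees(np.arccos(-M[2,2])))
E
```

```text
8.675 [ 0.5207 -0.0395  0.2305] [[-0.125, -0.816, 0.565], [-0.991, 0.076, -0.11], [0.047, -0.574, -0.818]] [ 0.13 -0.06 -0.98  1.24 -0.2  -1.42] [-0.2 -0.9 -0.9] 0.007796904680643929
front mid [ 0.553 -0.046  0.184] lowest z 0.18150646537370932 tilt 35.098274389632344
```

Radial tilt runs into j5 and j3 limits here. I'll tilt sideways (towards +y) instead, at x≈0.40 where the gripper body stays clear of the rack and organiser. First I'll come back upright.

```bash
python3 - <<'E'
from h import *
print(step([.42,0,.23],-94.5))
E
```

```text
(array([-26.2,  85.8, -61. ]), array([-0.61 , -0.059, -0.033]))
```

Request:
move_arm --motion '[{"dr":[-0.15,-0.015,-0.008],"slide":[0,0,0],"jaw":1},{"dr":[-0.15,-0.015,-0.008],"slide":[0,0,0],"jaw":1},{"dr":[-0.15,-0.015,-0.008],"slide":[0,0,0],"jaw":1},{"dr":[-0.15,-0.015,-0.008],"slide":[0,0,0],"jaw":1},{"dr":[0,0,0],"slide":[0,0,0],"jaw":1}]'

```text
clock: 9.35
position: [0.5453, -0.0715, 0.2514]
orientation: [-0.652, 0.746, -0.123, 0.062]
force: [0.8, 0.9, -1.1]
finger_gap: 0.0077
grip_force: 15.0
```

```bash
python3 - <<'E'
from h import *
s=readout.get_state();print(s['joint_pos'].round(2),s['position'].round(3));print(step([.42,0,.21],-94.5))
E
```

```text
[ 0.25  0.1  -0.41  0.22 -0.85 -0.51] [ 0.545 -0.072  0.251]
(array([-55.7, 139.4,   1. ]), array([-0.265, -0.076, -0.055]))
```

Request:
move_arm --motion '[{"dr":[-0.13,-0.038,-0.027],"slide":[-14,35,0],"jaw":1},{"dr":[-0.13,-0.038,-0.027],"slide":[-14,35,0],"jaw":1},{"dr":[0,0,0],"slide":[-14,35,0],"jaw":1},{"dr":[0,0,0],"slide":[-14,35,0],"jaw":1},{"dr":[0,0,0],"slide":[0,0,0],"jaw":1}]'

```text
clock: 9.98
position: [0.4063, -0.0048, 0.234]
orientation: [-0.679, 0.734, -0.002, -0.001]
force: [-0.5, 0.2, -0.8]
finger_gap: 0.0079
grip_force: 15.0
```

```bash
python3 - <<'E'
from h import *
s=readout.get_state();print(s['joint_pos'].round(2),s['position'].round(3));print(step([.42,0,.21],-94.5))
E
```

```text
[ 0.4  -0.01 -0.47  0.   -1.12 -0.48] [ 0.406 -0.005  0.234]
(array([ -5.9, -13.2,  24. ]), array([-0.001, -0.004,  0.001]))
```

Request:
move_arm --motion '[{"dr":[0,0,-0.175],"slide":[0,0,0],"jaw":1},{"dr":[0,0,-0.175],"slide":[0,0,0],"jaw":1},{"dr":[0,0,-0.175],"slide":[0,0,0],"jaw":1},{"dr":[0,0,-0.175],"slide":[0,0,0],"jaw":1},{"dr":[0,0,-0.175],"slide":[0,0,0],"jaw":1}]'

```text
clock: 10.6
position: [0.4091, -0.0054, 0.2341]
orientation: [0.927, -0.375, 0.002, 0.002]
force: [-0.0, -0.2, -1.6]
finger_gap: 0.0077
grip_force: 15.0
```

Request:
move_arm --motion '[{"dr":[0,0,-0.175],"slide":[0,0,0],"jaw":1},{"dr":[0,0,-0.175],"slide":[0,0,0],"jaw":1},{"dr":[0,0,-0.175],"slide":[0,0,0],"jaw":1},{"dr":[0,0,-0.17],"slide":[0,0,0],"jaw":1},{"dr":[0.1,0,0],"slide":[0,0,0],"jaw":1}]'

```text
clock: 11.22
position: [0.4089, -0.0045, 0.2338]
orientation: [0.998, -0.038, 0.003, -0.048]
force: [-0.3, -0.7, -2.1]
finger_gap: 0.0077
grip_force: 15.0
```

Request:
move_arm --motion '[{"dr":[0.13,0,0],"slide":[0,0,0],"jaw":1},{"dr":[0.13,0,0],"slide":[0,0,0],"jaw":1},{"dr":[0.13,0,0],"slide":[0,0,0],"jaw":1},{"dr":[0.13,0,0],"slide":[0,0,0],"jaw":1},{"dr":[0,0,0],"slide":[0,0,0],"jaw":1}]'

```text
clock: 11.85
position: [0.4096, -0.0074, 0.2334]
orientation: [0.952, -0.041, 0.013, -0.302]
force: [0.5, 0.1, -1.0]
finger_gap: 0.0081
grip_force: 15.0
```

```bash
cat > st.py <<'E'
from h import *
import sys
s=readout.get_state();M=R.from_quat(s['orientation']).as_matrix()
print(s['clock'],s['joint_pos'].round(2),s['position'].round(4),M.round(3).tolist(),'tilt',np.degrees(np.arccos(-M[2,2])).round(1),'F',s['force'].round(1))
# target: tool x horizontal at yaw Y, tilted T about tool x
if len(sys.argv)>1:
    x,y,z,Y,T=map(float,sys.argv[1:6])
    Rt=R.from_euler('z',Y,degrees=True)*R.from_euler('x',180+T,degrees=True)
    Rc=R.from_quat(s['orientation'])
    print('slide',(Rc.inv().apply(np.array([x,y,z])-s['position'])*1000).round(1),'dr',(Rc.inv()*Rt).as_rotvec().round(3))
E
python3 st.py .40 .01 .06 -4.5 45
```

```text
11.85 [-0.14  0.1  -0.27 -0.64 -1.3   1.82] [ 0.4096 -0.0074  0.2334] [[0.996, -0.071, 0.049], [-0.086, -0.814, 0.574], [-0.001, -0.576, -0.817]] tilt 35.2 F [ 0.5  0.1 -1. ]
slide [-10.9  86.5 151.2] dr [ 0.171 -0.005 -0.007]
```

Request:
move_arm --motion '[{"dr":[0.171,-0.005,-0.007],"slide":[0,0,0],"jaw":1},{"dr":[0,0,0],"slide":[-3,21,38],"jaw":1},{"dr":[0,0,0],"slide":[-3,21,38],"jaw":1},{"dr":[0,0,0],"slide":[-3,21,38],"jaw":1},{"dr":[0,0,0],"slide":[0,0,0],"jaw":1}]'

```text
clock: 12.48
position: [0.4012, 0.0321, 0.1078]
orientation: [0.923, -0.033, 0.011, -0.382]
force: [-0.2, -0.1, -0.6]
finger_gap: 0.0081
grip_force: 15.0
```

```bash
python3 st.py .40 .01 .046 -4.5 45
```

```text
12.475 [-0.2   0.33 -0.4  -0.87 -1.16  2.19] [0.4012 0.0321 0.1078] [[0.998, -0.053, 0.046], [-0.07, -0.706, 0.705], [-0.005, -0.707, -0.708]] tilt 45.0 F [-0.2 -0.1 -0.6]
slide [ 0.6 59.4 28. ] dr [0.001 0.009 0.003]
```

Request:
move_arm --motion '[{"dr":[0,0.009,0.003],"slide":[0,20,8],"jaw":1},{"dr":[0,0,0],"slide":[0,20,8],"jaw":1},{"dr":[0,0,0],"slide":[0,15,8],"jaw":1},{"dr":[0,0,0],"slide":[0,0,0],"jaw":1}]'

```text
clock: 12.98
position: [0.4028, 0.0085, 0.0546]
orientation: [0.923, -0.036, 0.019, -0.382]
force: [-0.1, -0.2, -1.6]
finger_gap: 0.0077
grip_force: 15.0
```

```bash
python3 st.py .40 .01 .045 -4.5 45; python3 -c "
from h import *
cv2.imwrite('pics/s5.png',cv2.resize(grab_frame('scene')[100:260,260:500],(780,520)))"
```

```text
12.975 [-0.26  0.44 -0.41 -0.89 -1.1   2.34] [0.4028 0.0085 0.0546] [[0.997, -0.051, 0.062], [-0.08, -0.706, 0.704], [0.008, -0.706, -0.708]] tilt 44.9 F [-0.1 -0.2 -1.6]
slide [-3.   5.9  7.7] dr [ 0.001 -0.007  0.004]
```

View pics/s5.png

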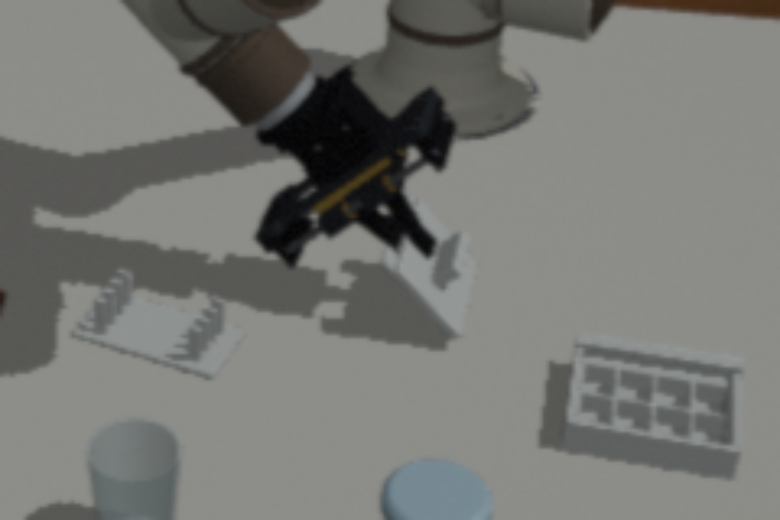

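The cover hangs at 45° with its ridge up and its front edge near the ledge, and the rack and organiser are clear. I'll lower to contact.

Request:
move_arm --motion '[{"dr":[0,0,0],"slide":[0,2.5,2.5],"jaw":1},{"dr":[0,0,0],"slide":[0,2.5,2.5],"jaw":1},{"dr":[0,0,0],"slide":[0,0,0],"jaw":1}]'

```text
clock: 13.4
position: [0.4021, 0.0091, 0.047]
orientation: [0.923, -0.036, 0.019, -0.382]
force: [0.7, 0.2, -0.9]
finger_gap: 0.0078
grip_force: 15.0
```

Request:
move_arm --motion '[{"dr":[0,0,0],"slide":[0,1.5,1.5],"jaw":1},{"dr":[0,0,0],"slide":[0,1.5,1.5],"jaw":1},{"dr":[0,0,0],"slide":[0,0,0],"jaw":1}]'

```text
clock: 13.78
position: [0.4024, 0.0089, 0.0432]
orientation: [0.923, -0.036, 0.019, -0.383]
force: [0.4, -2.1, 3.7]
finger_gap: 0.0078
grip_force: 15.0
```

Request:
move_arm --motion '[{"dr":[0,0,0],"slide":[0,0,0],"jaw":-0.05},{"dr":[0,0,0],"slide":[0,0,0],"jaw":-0.05},{"dr":[0,0,0],"slide":[0,0,0],"jaw":-0.05},{"dr":[0,0,0],"slide":[0,0,0],"jaw":-0.05},{"dr":[0,0,0],"slide":[0,0,0],"jaw":-0.05}]'

```text
clock: 14.4
position: [0.402, 0.0091, 0.0426]
orientation: [0.923, -0.036, 0.019, -0.382]
force: [-0.1, 0.1, 0.1]
finger_gap: 0.0441
grip_force: 0.2
```

```bash
python3 st.py; python3 -c "
from h import *
cv2.imwrite('pics/s6.png',cv2.resize(grab_frame('scene')[140:220,340:460],(750,500)))"
```

```text
14.4 [-0.27  0.47 -0.42 -0.91 -1.09  2.37] [0.402  0.0091 0.0426] [[0.997, -0.052, 0.062], [-0.081, -0.705, 0.705], [0.007, -0.707, -0.707]] tilt 45.0 F [-0.1  0.1  0.1]
```

View pics/s6.png

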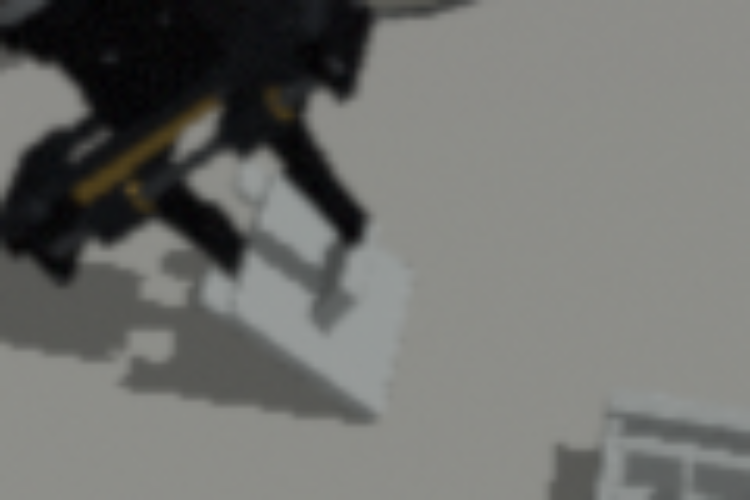

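The cover rests on the lower finger with the front edge on the ledge. I'll withdraw horizontally so it slides off gently.

Request:
move_arm --motion '[{"dr":[0,0,0],"slide":[0,14,-14],"jaw":-0.05},{"dr":[0,0,0],"slide":[0,18,-18],"jaw":-0.05},{"dr":[0,0,0],"slide":[0,18,-18],"jaw":-0.05},{"dr":[0,0,0],"slide":[0,14,-14],"jaw":-0.05},{"dr":[0,0,0],"slide":[0,0,0],"jaw":-0.05}]'

```text
clock: 15.08
position: [0.3951, -0.0821, 0.0425]
orientation: [0.923, -0.037, 0.019, -0.382]
force: [-0.4, 1.0, 0.0]
finger_gap: 0.0455
grip_force: 0.0
```

```bash
python3 st.py; python3 -c "
from h import *
cv2.imwrite('pics/s7.png',cv2.resize(grab_frame('scene')[120:220,300:450],(750,500)))
cv2.imwrite('pics/top7.png',grab_frame('top'))"
```

```text
15.075 [-0.44  0.51 -0.34 -0.8  -1.18  2.42] [ 0.3951 -0.0821  0.0425] [[0.997, -0.053, 0.063], [-0.082, -0.705, 0.705], [0.007, -0.707, -0.707]] tilt 45.0 F [-0.4  1.   0. ]
```

View pics/s7.png

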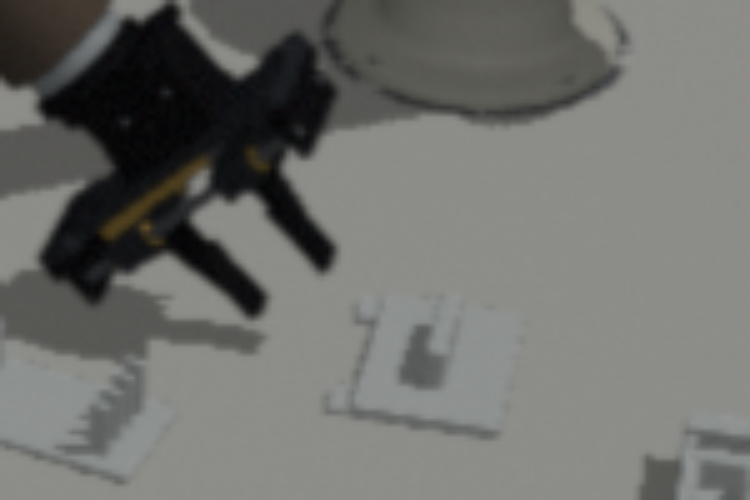

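The cover lies flat on the ledge, ridge up, tabs towards the rack (crop 330–370), front edge on the right. I'll rise, straighten, and look from close by.

Request:
move_arm --motion '[{"dr":[0,0,0],"slide":[0,-25,-25],"jaw":-1},{"dr":[0,0,0],"slide":[0,-35,-35],"jaw":-1},{"dr":[0,0,0],"slide":[0,-35,-35],"jaw":-1},{"dr":[-0.15,0,0],"slide":[0,-20,-20],"jaw":-1},{"dr":[-0.15,0,0],"slide":[0,0,0],"jaw":-1}]'

```text
clock: 15.8
position: [0.395, -0.0814, 0.2081]
orientation: [0.97, -0.038, 0.017, -0.238]
force: [0.4, 0.7, 0.1]
finger_gap: 0.0842
grip_force: 0.0
```

Request:
move_arm --motion '[{"dr":[-0.16,0,0],"slide":[0,0,0],"jaw":-1},{"dr":[-0.16,0,0],"slide":[0,0,0],"jaw":-1},{"dr":[-0.16,0,0],"slide":[0,0,0],"jaw":-1},{"dr":[0,0,0],"slide":[0,0,0],"jaw":-1}]'

```text
clock: 16.3
position: [0.3924, -0.0786, 0.2049]
orientation: [0.999, -0.037, 0.003, -0.003]
force: [-0.3, 0.9, -0.1]
finger_gap: 0.0867
grip_force: 0.0
```

```bash
python3 st.py .40 .07 .2 -94.5 0
python3 - <<'E'
from h import *
c=get_calibration('top')
print([proj(c,p).round(1).tolist() for p in [(.4,0,.01),(.4,.05,.01),(.34,0,.01)]])
E
```

```text
16.3 [ 0.21  0.   -0.53 -0.   -1.03  1.29] [ 0.3924 -0.0786  0.2049] [[0.997, -0.073, 0.006], [-0.073, -0.997, 0.005], [0.006, -0.006, -1.0]] tilt 0.5 F [-0.3  0.9 -0.1]
slide [  -3.3 -148.7    5.7] dr [-0.009 -0.     1.576]
[[281.8, 260.2], [267.3, 260.1], [281.5, 278.0]]
```

Request:
move_arm --motion '[{"dr":[0,0,0],"slide":[0,-37,1],"jaw":-1},{"dr":[0,0,0],"slide":[0,-37,1],"jaw":-1},{"dr":[0,0,0],"slide":[-3,-37,1],"jaw":-1},{"dr":[0,0,0.175],"slide":[0,-37,0],"jaw":-1},{"dr":[0,0,0.175],"slide":[0,0,0],"jaw":-1}]'

```text
clock: 16.92
position: [0.4027, 0.0683, 0.203]
orientation: [0.976, -0.216, 0.002, -0.004]
force: [-0.7, 0.3, -0.5]
finger_gap: 0.087
grip_force: 0.0
```

Request:
move_arm --motion '[{"dr":[0,0,0.175],"slide":[0,0,0],"jaw":-1},{"dr":[0,0,0.175],"slide":[0,0,0],"jaw":-1},{"dr":[0,0,0.175],"slide":[0,0,0],"jaw":-1},{"dr":[0,0,0.175],"slide":[0,0,0],"jaw":-1},{"dr":[0,0,0.175],"slide":[0,0,0],"jaw":-1}]'

```text
clock: 17.55
position: [0.4023, 0.0663, 0.2028]
orientation: [0.792, -0.61, 0.0, -0.005]
force: [0.4, 0.6, 0.6]
finger_gap: 0.0872
grip_force: 0.0
```

Request:
move_arm --motion '[{"dr":[0,0,0.175],"slide":[0,0,0],"jaw":-1},{"dr":[0,0,0.175],"slide":[0,0,0],"jaw":-1},{"dr":[0,0,0],"slide":[0,0,0],"jaw":-1}]'

```text
clock: 17.92
position: [0.4024, 0.0663, 0.2029]
orientation: [-0.677, 0.736, 0.0, 0.005]
force: [-0.1, 0.3, -0.3]
finger_gap: 0.0866
grip_force: 0.0
```

```bash
python3 look.py w8; python3 - <<'E'
from h import *
i=cv2.imread('pics/w8.png')
hsv=cv2.cvtColor(i,cv2.COLOR_BGR2HSV)
m=((hsv[...,1]<14)).astype(np.uint8)*255
print(hsv[100,200],hsv[200,320],hsv[150,320],hsv[120,320],hsv[170,320])
g=cv2.cvtColor(m,cv2.COLOR_GRAY2BGR)
a=cv2.resize(i[20:235,190:450],(780,645))
cv2.imwrite('pics/w8c.png',cv2.resize(a,(720,595)))
E
```

```text
17.925 [0.4024 0.0663 0.2029] [[-0.084, -0.996, 0.006], [-0.996, 0.084, 0.007], [-0.007, -0.006, -1.0]] [ 0.56  0.02 -0.52 -0.   -1.03 -0.65] [-0.1  0.3 -0.3] 0.08664326779611062
[ 27  15 166] [ 30  15 169] [ 47  10 182] [ 45  11 142] [ 30  17 169]
```

View pics/w8c.png

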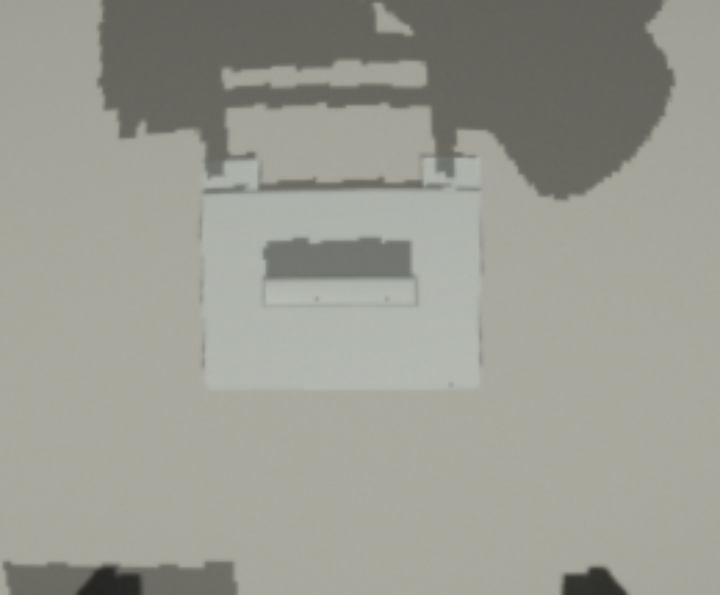

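Clear view: plate corners (204,192), (480,190), (206,388), (480,386); ridge top (264–415, 279–304); tabs up (towards -y), tips at row ~157.

```bash
python3 - <<'E'
from h import *
import pickle
c=pickle.load(open('pics/w8.pkl','rb'));k=2.768
f=lambda u,v,z:cast(c,190+u/k,20+v/k,z,True)[:2]
UL,UR,LL,LR=[f(*p,.008) for p in [(204,192),(480,190),(206,388),(480,386)]]
print(*[np.linalg.norm(a-b).round(4) for a,b in [(UL,UR),(LL,LR),(UL,LL),(UR,LR)]])
ce=(UL+UR+LL+LR)/4;cx=(LL+LR-UL-UR);cy=(LL-LR+UL-UR)
print('center',ce.round(4),'yaw x',np.degrees(np.arctan2(cx[1],cx[0])),'yaw y-90',np.degrees(np.arctan2(cy[1],cy[0]))-90)
r=[f(*p,.034) for p in [(264,279),(416,279),(264,304),(416,304)]];print('ridge',np.mean(r,0).round(4),np.linalg.norm(r[0]-r[1]),np.linalg.norm(r[0]-r[2]))
t=[f(*p,.004) for p in [(204,157),(480,156)]];print('tabs',np.mean(t,0).round(4),'dist',np.linalg.norm(np.mean(t,0)-ce), (np.array(t)-ce).round(4).tolist())
E
python3 st.py .40 0 .12 -4.5 0
```

```text
0.1142 0.1162 0.0831 0.0827
center [0.401 0.005] yaw x 85.41718007897575 yaw y-90 -94.46460778216532
ridge [0.4015 0.0056] 0.058368389144240834 0.009719237281695315
tabs [ 0.3965 -0.0515] dist 0.05666527913802081 [[0.053, -0.0613], [-0.062, -0.0517]]
17.975 [ 0.56  0.02 -0.52 -0.   -1.02 -0.65] [0.4025 0.0663 0.203 ] [[-0.083, -0.997, 0.007], [-0.997, 0.083, 0.006], [-0.007, -0.006, -1.0]] tilt 0.5 F [-0.1  0.6 -0.1]
slide [66.9 -2.5 82.5] dr [-0.01   0.    -1.575]
```

Request:
move_arm --motion '[{"dr":[-0.01,0,0],"slide":[30,-2,20],"jaw":-1},{"dr":[0,0,-0.175],"slide":[31,-2,20],"jaw":-1},{"dr":[0,0,-0.175],"slide":[0,0,20],"jaw":-1},{"dr":[0,0,-0.175],"slide":[0,0,20],"jaw":-1},{"dr":[0,0,-0.175],"slide":[0,0,20],"jaw":-1}]'

```text
clock: 18.6
position: [0.4015, 0.0058, 0.1022]
orientation: [0.89, -0.457, -0.003, -0.002]
force: [-0.2, 0.3, -0.9]
finger_gap: 0.0869
grip_force: 0.0
```

Request:
move_arm --motion '[{"dr":[0,0,-0.175],"slide":[0,0,0],"jaw":-1},{"dr":[0,0,-0.175],"slide":[0,0,0],"jaw":-1},{"dr":[0,0,-0.175],"slide":[0,0,0],"jaw":-1},{"dr":[0,0,-0.175],"slide":[0,0,0],"jaw":-1},{"dr":[0,0,-0.175],"slide":[0,0,0],"jaw":-1}]'

```text
clock: 19.23
position: [0.4014, 0.006, 0.1027]
orientation: [0.999, -0.036, -0.001, -0.003]
force: [0.2, 0.2, -0.2]
finger_gap: 0.0866
grip_force: 0.0
```

```bash
python3 st.py .4012 .0053 .012 -4.55 0
```

```text
19.225 [ 0.42  0.15 -0.67 -0.01 -0.75  1.09] [0.4014 0.006  0.1027] [[0.997, -0.073, -0.003], [-0.073, -0.997, 0.007], [-0.003, -0.006, -1.0]] tilt 0.4 F [ 0.2  0.2 -0.2]
slide [ 0.1  1.3 90.7] dr [-0.006  0.003  0.007]
```

Request:
move_arm --motion '[{"dr":[-0.006,0.003,0.007],"slide":[0,1,30],"jaw":-1},{"dr":[0,0,0],"slide":[0,0,30],"jaw":-1},{"dr":[0,0,0],"slide":[0,0,20],"jaw":-1},{"dr":[0,0,0],"slide":[0,0,6],"jaw":-1},{"dr":[0,0,0],"slide":[0,0,0],"jaw":-1}]'

```text
clock: 19.85
position: [0.4015, 0.0052, 0.0168]
orientation: [0.999, -0.043, -0.0, 0.0]
force: [0.3, 0.8, 0.6]
finger_gap: 0.0871
grip_force: 0.0
```

```bash
python3 st.py .4012 .0053 .013 -4.55 0
```

```text
19.85 [ 0.42  0.31 -0.78  0.   -0.48  1.06] [0.4015 0.0052 0.0168] [[0.996, -0.087, -0.0], [-0.087, -0.996, -0.0], [-0.0, 0.0, -1.0]] tilt 0.0 F [0.3 0.8 0.6]
slide [-0.3 -0.1  3.8] dr [ 0.     0.    -0.008]
```

Request:
move_arm --motion '[{"dr":[0,0,-0.008],"slide":[0,0,3],"jaw":1},{"dr":[0,0,0],"slide":[0,0,0],"jaw":1},{"dr":[0,0,0],"slide":[0,0,0],"jaw":1},{"dr":[0,0,0],"slide":[0,0,0],"jaw":1},{"dr":[0,0,0],"slide":[0,0,0],"jaw":1}]' --squeeze 25

```text
clock: 20.48
position: [0.4013, 0.0053, 0.0139]
orientation: [0.999, -0.04, 0.0, 0.0]
force: [-0.0, -0.1, -0.1]
finger_gap: 0.045
grip_force: 0.0
```

Request:
move_arm --motion '[{"dr":[0,0,0],"slide":[0,0,0],"jaw":1},{"dr":[0,0,0],"slide":[0,0,0],"jaw":1},{"dr":[0,0,0],"slide":[0,0,0],"jaw":1},{"dr":[0,0,0],"slide":[0,0,0],"jaw":1},{"dr":[0,0,0],"slide":[0,0,0],"jaw":1}]'

```text
clock: 21.1
position: [0.4013, 0.0052, 0.0137]
orientation: [0.999, -0.04, 0.0, 0.0]
force: [0.1, -0.1, -0.3]
finger_gap: 0.0115
grip_force: 25.0
```

```bash
python3 st.py .4012 .0053 .013 -4.55 0
```

```text
21.1 [ 0.42  0.32 -0.78  0.   -0.47  1.07] [0.4013 0.0052 0.0137] [[0.997, -0.08, 0.0], [-0.08, -0.997, -0.0], [0.0, 0.0, -1.0]] tilt 0.0 F [ 0.1 -0.1 -0.3]
slide [-0.1 -0.1  0.7] dr [ 0. -0. -0.]
```

Ridge gripped (11.5 mm, 25 N). Lift, turn to the organiser's heading, and carry over.

Request:
move_arm --motion '[{"dr":[0,0,0],"slide":[0,0,-10],"jaw":1},{"dr":[0,0,0],"slide":[0,0,-30],"jaw":1},{"dr":[0,0,0.175],"slide":[0,0,-35],"jaw":1},{"dr":[0,0,0.175],"slide":[0,0,-30],"jaw":1},{"dr":[0,0,0.175],"slide":[0,0,0],"jaw":1}]'

```text
clock: 21.72
position: [0.4029, 0.0059, 0.1217]
orientation: [0.954, -0.3, 0.003, -0.002]
force: [0.4, -0.3, -1.0]
finger_gap: 0.0121
grip_force: 25.0
```

Request:
move_arm --motion '[{"dr":[0,0,0.175],"slide":[0,0,0],"jaw":1},{"dr":[0,0,0.175],"slide":[0,0,0],"jaw":1},{"dr":[0,0,0.175],"slide":[0,0,0],"jaw":1},{"dr":[0,0,0.175],"slide":[0,0,0],"jaw":1},{"dr":[0,0,0.175],"slide":[0,0,0],"jaw":1}]'

```text
clock: 22.35
position: [0.401, 0.0052, 0.1193]
orientation: [0.737, -0.676, 0.0, -0.0]
force: [-0.1, 0.9, -0.6]
finger_gap: 0.0119
grip_force: 25.0
```

Request:
move_arm --motion '[{"dr":[0,0,0.17],"slide":[0,0,0],"jaw":1},{"dr":[0,0,0],"slide":[-50,-30,0],"jaw":1},{"dr":[0,0,0],"slide":[-50,-30,0],"jaw":1},{"dr":[0,0,0],"slide":[-50,-30,0],"jaw":1},{"dr":[0,0,0],"slide":[-50,-28,0],"jaw":1}]'

```text
clock: 22.98
position: [0.5354, 0.1968, 0.1193]
orientation: [-0.679, 0.734, -0.0, 0.0]
force: [1.0, 0.1, -0.6]
finger_gap: 0.0122
grip_force: 25.0
```

```bash
python3 st.py .5365 .2035 .13 -94.45 12; python3 look.py w9; python3 - <<'E'
from h import *
i=cv2.imread('pics/w9.png');g=i.astype(int)
h=cv2.cvtColor(i,cv2.COLOR_BGR2HSV)
for u in (280,320,360): print(u,[tuple(h[v,u,1:].tolist()) for v in range(90,232,6)])
E
```

```text
22.975 [ 0.64  0.39 -0.27  0.   -0.91 -0.72] [0.5354 0.1968 0.1193] [[-0.079, -0.997, 0.0], [-0.997, 0.079, -0.0], [0.0, -0.0, -1.0]] tilt 0.0 F [ 1.   0.1 -0.6]
slide [ -6.7  -0.6 -10.7] dr [ 0.209 -0.    -0.001]
22.975 [0.5354 0.1968 0.1193] [[-0.079, -0.997, 0.0], [-0.997, 0.079, -0.0], [0.0, -0.0, -1.0]] [ 0.64  0.39 -0.27  0.   -0.91 -0.72] [ 1.   0.1 -0.6] 0.012159328103387901
280 [(19, 123), (19, 124), (16, 124), (16, 124), (19, 124), (17, 123), (16, 126), (12, 123), (10, 128), (10, 132), (10, 132), (10, 130), (10, 132), (10, 132), (8, 132), (10, 131), (10, 131), (10, 131), (8, 131), (10, 131), (12, 130), (10, 130), (10, 180), (13, 57)]
320 [(19, 123), (19, 123), (17, 122), (15, 123), (18, 125), (18, 126), (19, 124), (10, 122), (10, 128), (12, 131), (12, 132), (10, 131), (8, 129), (8, 130), (12, 131), (8, 130), (10, 129), (10, 99), (10, 106), (10, 129), (10, 128), (9, 135), (11, 218), (9, 217)]
360 [(17, 122), (18, 139), (17, 193), (18, 188), (16, 146), (19, 124), (16, 125), (13, 122), (10, 127), (12, 133), (12, 132), (12, 132), (10, 131), (8, 131), (10, 132), (10, 132), (10, 132), (10, 131), (8, 131), (8, 131), (10, 131), (12, 131), (10, 182), (10, 49)]
```

```bash
cat > edge.py <<'E'
from h import *
import pickle
def scan(im,c,pts,nrm,rng=.012,z=None):
    """pts world pts on an edge, nrm outward world dir; signed offset (mm) of strongest smoothed gradient, per channel S,V"""
    h=cv2.GaussianBlur(cv2.cvtColor(im,cv2.COLOR_BGR2LAB),(3,3),0).astype(np.float32)
    ds=np.arange(-rng,rng,.0005);prof=[]
    for p in pts:
        uv=np.array([proj(c,p+d*nrm,True) for d in ds],np.float32)
        prof.append(cv2.remap(h,uv[None,:,0],uv[None,:,1],cv2.INTER_LINEAR)[0])
    m=np.median(prof,0);g=np.abs(np.gradient(m,axis=0)).sum(1)
    return ds*1000,m,g
E
python3 - <<'E'
from edge import *
im=cv2.imread('pics/w9.png');c=pickle.load(open('pics/w9.pkl','rb'))
s=readout.get_state();M=R.from_quat(s['orientation']).as_matrix();p=np.array([0.5354,0.1968,0.1193])
cx,cy,cz=-M[:,1],-M[:,0],-M[:,2];ce=p-cz*.0097+cz*.004
print('pred corner px',[proj(c,ce+a*cx+b*cy,True).round(0) for a,b in [(.042,-.058),(-.042,-.058),(.042,.0),(-.042,0)]])
for n,pts,nr in [('-y side',[ce-.058*cy+t*cx for t in np.linspace(-.03,.03,13)],-cy),('front',[ce+.042*cx+t*cy for t in np.linspace(-.05,-.02,13)],cx),('tabedge',[ce-.042*cx+t*cy for t in np.linspace(-.03,-.01,9)],-cx),('tabtips',[ce-.056*cx-.004*cz+t*cy for t in np.linspace(-.055,-.038,9)],-cx),('ridge -y',[ce-.03*cy+t*cx+.026*cz for t in np.linspace(-.004,.004,9)],-cy)]:
    d,m,g=scan(im,c,pts,nr);k=np.argsort(-g)[:6];print(n,[(d[i].round(1),g[i].round(1)) for i in k]);print('   ',[tuple(x.astype(int)) for x in m[::6]])
E
```

```text
pred corner px [array([239., 140.]), array([390., 139.]), array([245., 238.]), array([385., 237.])]
-y side [(np.float64(0.5), np.float32(4.2)), (np.float64(1.0), np.float32(3.7)), (np.float64(0.0), np.float32(2.7)), (np.float64(2.5), np.float32(2.4)), (np.float64(2.0), np.float32(2.2)), (np.float64(-0.5), np.float32(1.7))]
    [(np.int64(138), np.int64(126), np.int64(130)), (np.int64(139), np.int64(126), np.int64(130)), (np.int64(139), np.int64(126), np.int64(130)), (np.int64(139), np.int64(126), np.int64(130)), (np.int64(136), np.int64(126), np.int64(130)), (np.int64(130), np.int64(126), np.int64(131)), (np.int64(130), np.int64(127), np.int64(132)), (np.int64(132), np.int64(127), np.int64(132))]
front [(np.float64(-1.0), np.float32(16.3)), (np.float64(-1.5), np.float32(16.1)), (np.float64(-0.5), np.float32(10.4)), (np.float64(-2.0), np.float32(10.0)), (np.float64(0.0), np.float32(4.5)), (np.float64(-2.5), np.float32(4.0))]
    [(np.int64(140), np.int64(126), np.int64(130)), (np.int64(140), np.int64(126), np.int64(130)), (np.int64(141), np.int64(126), np.int64(130)), (np.int64(141),
[... 1363 characters left out ...]
00), np.int64(126), np.int64(134)), (np.int64(200), np.int64(126), np.int64(134))]
ridge -y [(np.float64(-8.5), np.float32(17.1)), (np.float64(-9.0), np.float32(15.5)), (np.float64(-8.0), np.float32(13.9)), (np.float64(-9.5), np.float32(12.2)), (np.float64(6.5), np.float32(10.3)), (np.float64(-10.0), np.float32(8.2))]
    [(np.int64(217), np.int64(125), np.int64(131)), (np.int64(184), np.int64(125), np.int64(131)), (np.int64(136), np.int64(126), np.int64(130)), (np.int64(137), np.int64(126), np.int64(130)), (np.int64(131), np.int64(126), np.int64(130)), (np.int64(106), np.int64(126), np.int64(130)), (np.int64(112), np.int64(126), np.int64(130)), (np.int64(138), np.int64(126), np.int64(130))]
```

Held-plate edges in view agree with prediction within 2 mm (offset -1.5 mm in x, -0.7 mm in y), so I'll correct for that. Tilting 12° and going above the recess.

Request:
move_arm --motion '[{"dr":[0.105,0,0],"slide":[-7.5,-2,0],"jaw":1},{"dr":[0.105,0,0],"slide":[0,0,0],"jaw":1},{"dr":[0,0,0],"slide":[0,0,0],"jaw":1}]'

```text
clock: 23.4
position: [0.534, 0.2008, 0.1178]
orientation: [-0.676, 0.73, -0.077, 0.068]
force: [-0.1, -0.3, -0.6]
finger_gap: 0.0117
grip_force: 25.0
```

```bash
cat > org.py <<'E'
# usage: org.py x y z(mm, TCP in organiser frame) tilt
import subprocess,sys
from h import *
x,y,z,T=map(float,sys.argv[1:5])
O=np.array([.5222,.2046,0]);Q=R.from_euler('z',-4.45,degrees=True)
s=readout.get_state();Rc=R.from_quat(s['orientation'])
print(s['clock'],'org TCP',(Q.inv().apply(s['position']-O)*1000).round(1),'F',(Q.inv().apply(s['force'])).round(1),s['joint_pos'].round(2),'gap',s['finger_gap'])
M=Q.inv()*Rc;m=M.as_matrix();cz=-m[:,2];cx=-m[:,1];p=Q.inv().apply(s['position']-O)*1000-np.array([1.5,.7,0])
ce=p-9.7*cz;print('tabs',(ce-56*cx-2*cz).round(1),'front',(ce+42*cx).round(1),'tilt',np.degrees(np.arcsin(cx[2])).round(2),'roll',np.degrees(np.arcsin(m[2,0])).round(2),'yaw',np.degrees(np.arctan2(cx[1],cx[0])).round(2))
Rt=Q*R.from_euler('z',-90,degrees=True)*R.from_euler('x',180+T,degrees=True)
print('slide',(Rc.inv().apply(O+Q.apply([x/1e3,y/1e3,z/1e3])-s['position'])*1000).round(1),'dr',(Rc.inv()*Rt).as_rotvec().round(3))
E
python3 org.py 15.8 .7 60 12
```

```text
23.4 org TCP [ 12.1  -2.9 117.8] F [-0.1 -0.3 -0.6] [ 0.72  0.31 -0.51  0.26 -0.62 -1.  ] gap 0.011658844861364292
tabs [-41.8  -3.7  94.8] front [ 53.7  -3.6 116.9] tilt 11.82 roll 0.23 yaw 0.06
slide [-3.8  8.2 57.3] dr [ 0.003 -0.004  0.001]
```

Request:
move_arm --motion '[{"dr":[0,-0.004,0],"slide":[-2,4,20],"jaw":1},{"dr":[0,0,0],"slide":[-2,4,20],"jaw":1},{"dr":[0,0,0],"slide":[0,0,17],"jaw":1},{"dr":[0,0,0],"slide":[0,0,0],"jaw":1}]'

```text
clock: 23.9
position: [0.5421, 0.2059, 0.0608]
orientation: [-0.675, 0.731, -0.076, 0.071]
force: [0.2, 0.2, -0.1]
finger_gap: 0.0119
grip_force: 25.0
```

```bash
python3 org.py 15.8 .7 49 12
```

```text
23.9 org TCP [19.8  2.8 60.8] F [ 0.2  0.2 -0.1] [ 0.71  0.4  -0.57  0.33 -0.47 -1.07] gap 0.011935024059374258
tabs [-34.1   2.3  37.7] front [61.4  2.  60. ] tilt 11.95 roll -0.13 yaw -0.13
slide [ 2.2  6.3 10.7] dr [ 0.001  0.002 -0.002]
```

Request:
move_arm --motion '[{"dr":[0,0,0],"slide":[2,4,1],"jaw":1},{"dr":[0,0,0],"slide":[0,0,0],"jaw":1},{"dr":[0,0,0],"slide":[0,0,0],"jaw":1}]'

```text
clock: 24.28
position: [0.5381, 0.205, 0.0603]
orientation: [-0.675, 0.73, -0.076, 0.073]
force: [0.6, 1.0, -0.1]
finger_gap: 0.0116
grip_force: 25.0
```

```bash
python3 org.py 15.8 .7 49 12; python3 look.py w10; python3 - <<'E'
from edge import *
im=cv2.imread('pics/w10.png');c=pickle.load(open('pics/w10.pkl','rb'))
s=readout.get_state();M=R.from_quat(s['orientation']).as_matrix();p=s['position']
cx,cy,cz=-M[:,1],-M[:,0],-M[:,2];ce=p-cz*.0097+cz*.004
O=np.array([.5222,.2046,0]);Q=R.from_euler('z',-4.45,degrees=True);f=lambda *a:O+Q.apply(a)
for n,pts,nr in [('plate -y side',[ce-.058*cy+t*cx for t in np.linspace(-.03,.03,13)],-cy),
 ('plate front',[ce+.042*cx+t*cy for t in np.linspace(-.05,-.02,13)],cx),
 ('org -y outer wall',[f(x,-.0665,.03) for x in np.linspace(-.03,.03,13)],Q.apply([0,-1,0])),
 ('org -x outer wall',[f(-.057,y,.035) for y in np.linspace(-.06,-.02,13)],Q.apply([-1,0,0]))]:
    d,m,g=scan(im,c,pts,nr);k=[i for i in range(1,len(g)-1) if g[i]>=g[i-1] and g[i]>g[i+1] and g[i]>2];print(n,[(d[i].round(1),g[i].round(1)) for i in k]);print('   ',m[::4,0].astype(int))
E
```

```text
24.275 org TCP [15.8  1.6 60.3] F [ 0.5  1.  -0.1] [ 0.71  0.4  -0.59  0.34 -0.46 -1.08] gap 0.011643650139831919
tabs [-38.    1.1  37.1] front [57.4  0.9 59.6] tilt 12.1 roll -0.26 yaw -0.07
slide [ 1.   2.4 11. ] dr [-0.002  0.004 -0.001]
24.275 [0.5381 0.205  0.0603] [[-0.078, -0.975, 0.209], [-0.997, 0.077, -0.012], [-0.005, -0.21, -0.978]] [ 0.71  0.4  -0.59  0.34 -0.46 -1.08] [ 0.6  1.  -0.1] 0.011643650139831919
plate -y side [(np.float64(0.5), np.float32(4.1)), (np.float64(2.0), np.float32(3.2)), (np.float64(4.5), np.float32(3.5)), (np.float64(6.5), np.float32(2.8)), (np.float64(10.5), np.float32(3.5))]
    [142 142 142 142 142 142 139 134 139 132 140 135]
plate front [(np.float64(-10.5), np.float32(2.9)), (np.float64(-6.0), np.float32(3.1)), (np.float64(-3.5), np.float32(2.5)), (np.float64(-0.5), np.float32(16.8))]
    [154 148 145 146 152 147 196 204 204 205 205 205]
org -y outer wall [(np.float64(-11.0), np.float32(3.4)), (np.float64(-9.0), np.float32(3.0)), (np.float64(-6.5), np.float32(3.5)), (np.float64(-4.5), np.float32(3.2)), (np.float64(-0.5), np.float32(4.5)), (np.float64(1.0), np.float32(2.1))]
    [140 132 139 131 138 141 131 133 133 133 133 133]
org -x outer wall [(np.float64(-11.0), np.float32(7.6)), (np.float64(-9.5), np.float32(15.1)), (np.float64(-3.5), np.float32(6.6)), (np.float64(-0.5), np.float32(13.0)), (np.float64(6.5), np.float32(18.5))]
    [178 193 163 166 164 153 193 202 202 191 139 138]
```

Plate and organiser edges show the alignment is within 1 mm. Lowering the tabs into the recess.

Request:
move_arm --motion '[{"dr":[0,0,0],"slide":[0.5,1.2,5.5],"jaw":1},{"dr":[0,0,0],"slide":[0,1.2,5.5],"jaw":1},{"dr":[0,0,0],"slide":[0,0,0],"jaw":1}]'

```text
clock: 24.7
position: [0.5374, 0.204, 0.0475]
orientation: [-0.675, 0.73, -0.076, 0.072]
force: [-0.3, -0.1, -1.9]
finger_gap: 0.0118
grip_force: 25.0
```

```bash
python3 org.py 4.8 1 49 12
```

```text
24.7 org TCP [15.2  0.6 47.5] F [-0.3 -0.1 -1.9] [ 0.71  0.41 -0.61  0.36 -0.42 -1.11] gap 0.011779311381398821
tabs [-38.7  -0.1  24.4] front [56.8 -0.2 46.7] tilt 11.98 roll -0.15 yaw -0.05
slide [-0.4  9.8 -3.6] dr [ 0.     0.002 -0.001]
```

Request:
move_arm --motion '[{"dr":[0,0,0],"slide":[0,3.4,-1],"jaw":1},{"dr":[0,0,0],"slide":[0,3.4,-0.8],"jaw":1},{"dr":[0,0,0],"slide":[0,3.4,-0.8],"jaw":1},{"dr":[0,0,0],"slide":[0,0,0],"jaw":1}]'

```text
clock: 25.2
position: [0.5269, 0.2051, 0.0488]
orientation: [-0.675, 0.73, -0.076, 0.073]
force: [0.1, 0.4, -1.4]
finger_gap: 0.0118
grip_force: 25.0
```

```bash
python3 org.py 4.8 1 48.5 12
```

```text
25.2 org TCP [ 4.6  0.8 48.8] F [ 0.1  0.4 -1.4] [ 0.72  0.4  -0.63  0.38 -0.41 -1.13] gap 0.01177972428436316
tabs [-49.2   0.2  25.6] front [46.2  0.1 48. ] tilt 12.04 roll -0.2 yaw -0.05
slide [-0.2 -0.1  0.3] dr [-0.001  0.003 -0.001]
```

Tabs are at x=-49, z=25.6 with 12° tilt, so hooked. Swinging it down about the tabs.

Request:
move_arm --motion '[{"dr":[-0.07,0,0],"slide":[0,-0.8,4.7],"jaw":1},{"dr":[0,0,0],"slide":[0,0,0],"jaw":1},{"dr":[-0.07,0,0],"slide":[0,-0.7,4.3],"jaw":1},{"dr":[0,0,0],"slide":[0,0,0],"jaw":1}]'

```text
clock: 25.7
position: [0.5315, 0.2049, 0.0401]
orientation: [-0.678, 0.734, -0.025, 0.026]
force: [0.5, 0.9, -1.7]
finger_gap: 0.0122
grip_force: 25.0
```

```bash
python3 org.py 8.5 1 36.4 0
```

```text
25.7 org TCP [ 9.2  1.  40.1] F [ 0.4  0.9 -1.7] [ 0.68  0.46 -0.43  0.08 -0.62 -0.82] gap 0.012234502858505641
tabs [-47.3   0.5  24.4] front [50.3  0.3 33.5] tilt 4.17 roll -0.21 yaw -0.13
slide [0.  1.  3.7] dr [-0.073  0.004 -0.002]
```

Request:
move_arm --motion '[{"dr":[0,0.004,0],"slide":[0,1.3,0],"jaw":1},{"dr":[-0.035,0,0],"slide":[0,-0.2,1.8],"jaw":1},{"dr":[-0.036,0,0],"slide":[0,-0.2,1.8],"jaw":1},{"dr":[0,0,0],"slide":[0,0,0],"jaw":1}]'

```text
clock: 26.2
position: [0.5295, 0.2045, 0.0363]
orientation: [-0.679, 0.734, -0.0, -0.0]
force: [0.4, 0.4, -0.5]
finger_gap: 0.012
grip_force: 25.0
```

```bash
python3 org.py 8.5 1 36 0
```

```text
26.2 org TCP [ 7.3  0.5 36.3] F [ 0.3  0.4 -0.5] [ 0.65  0.49 -0.36  0.   -0.72 -0.73] gap 0.011975305114913392
tabs [-50.2  -0.1  24.6] front [47.8 -0.3 26.6] tilt 0.01 roll 0.07 yaw -0.08
slide [-0.5 -1.2  0.3] dr [-0.    -0.001 -0.001]
```

Request:
move_arm --motion '[{"dr":[0,0,0],"slide":[0,-0.5,0.7],"jaw":1},{"dr":[0,0,0],"slide":[0,0,0],"jaw":1}]'

```text
clock: 26.45
position: [0.5294, 0.2046, 0.0358]
orientation: [-0.679, 0.734, -0.0, -0.001]
force: [-0.7, -1.0, -0.3]
finger_gap: 0.0118
grip_force: 25.0
```

```bash
python3 org.py 8.5 1 36 0
```

```text
26.45 org TCP [ 7.2  0.6 35.8] F [-0.7 -1.1 -0.3] [ 0.65  0.49 -0.36  0.   -0.72 -0.73] gap 0.01176382200806351
tabs [-50.3  -0.1  24.2] front [47.7 -0.1 26.1] tilt -0.05 roll 0.06 yaw -0.01
slide [-0.4 -1.3 -0.2] dr [ 0.001 -0.001 -0.   ]
```

Seated height reached with no side load. Releasing with a partial opening so the fingers stay clear of the lip, then up.

Request:
move_arm --motion '[{"dr":[0,0,0],"slide":[0,0,0],"jaw":0.3},{"dr":[0,0,0],"slide":[0,0,0],"jaw":0.3},{"dr":[0,0,0],"slide":[0,0,0],"jaw":0.3},{"dr":[0,0,0],"slide":[0,0,0],"jaw":0.3},{"dr":[0,0,0],"slide":[0,0,0],"jaw":0.3}]'

```text
clock: 27.08
position: [0.5301, 0.2049, 0.0357]
orientation: [-0.679, 0.734, 0.0, -0.0]
force: [0.4, -0.2, 0.6]
finger_gap: 0.0302
grip_force: 0.0
```

Request:
move_arm --motion '[{"dr":[0,0,0],"slide":[0,0,-10],"jaw":0.3},{"dr":[0,0,0],"slide":[0,0,-30],"jaw":0.3},{"dr":[0,0,0],"slide":[-20,0,-45],"jaw":0.3},{"dr":[0,0,0],"slide":[-45,0,-45],"jaw":0.3},{"dr":[0,0,0],"slide":[0,0,-35],"jaw":0.3}]'

```text
clock: 27.7
position: [0.5359, 0.2715, 0.2029]
orientation: [-0.68, 0.733, -0.0, 0.002]
force: [0.3, -0.6, -0.1]
finger_gap: 0.0305
grip_force: 0.0
```

Request:
move_arm --motion '[{"dr":[0,0,0],"slide":[0,0,0],"jaw":0.3},{"dr":[0,0,0],"slide":[0,0,0],"jaw":0.3}]'

```text
clock: 27.95
position: [0.5347, 0.2686, 0.1997]
orientation: [-0.679, 0.734, 0.0, -0.001]
force: [0.1, -1.2, -0.5]
finger_gap: 0.03
grip_force: 0.0
```

```bash
python3 look.py w11; python3 - <<'E'
from edge import *
im=cv2.imread('pics/w11.png');c=pickle.load(open('pics/w11.pkl','rb'))
O=np.array([.5222,.2046,0]);Q=R.from_euler('z',-4.45,degrees=True);f=lambda *a:O+Q.apply(a)
L=np.linspace
for n,pts,nr in [('front wall outer -51..57',[f(.057,y,.03) for y in L(-.05,.05,21)],[1,0,0]),
 ('cover front ~.0475',[f(.0475,y,.03) for y in L(-.05,.05,21)],[1,0,0]),
 ('plate tab edge ~-.036',[f(-.0363,y,.03) for y in L(-.025,.025,15)],[-1,0,0]),
 ('plate -y',[f(x,-.058,.03) for x in L(-.02,.03,13)],[0,-1,0]),('plate +y',[f(x,.058,.03) for x in L(-.02,.03,13)],[0,1,0]),
 ('ridge +x top',[f(.0117,y,.056) for y in L(-.025,.025,15)],[1,0,0]),('ridge -y top',[f(x,-.03,.056) for x in L(.002,.009,7)],[0,-1,0]),('ridge +y top',[f(x,.03,.056) for x in L(.002,.009,7)],[0,1,0])]:
    d,m,g=scan(im,c,pts,Q.apply(nr),.009);k=[i for i in range(1,len(g)-1) if g[i]>=g[i-1] and g[i]>g[i+1] and g[i]>2];print(n,[(float(d[i].round(1)),float(g[i].round(0))) for i in k]);print('   ',m[::3,0].astype(int))
E
```

```text
27.95 [0.5347 0.2686 0.1997] [[-0.079, -0.997, -0.002], [-0.997, 0.079, -0.0], [0.0, 0.002, -1.0]] [ 0.74  0.36 -0.09 -0.   -1.12 -0.81] [ 0.1 -1.2 -0.5] 0.030039122726378084
front wall outer -51..57 [(-7.0, 8.0), (-3.5, 9.0), (0.0, 4.0)]
    [186 183 162 165 189 193 186 178 181 182 183 183]
cover front ~.0475 [(-0.5, 3.0), (2.5, 8.0), (6.0, 9.0)]
    [196 196 196 196 196 195 188 184 168 157 182 194]
plate tab edge ~-.036 [(-2.0, 3.0), (3.0, 11.0), (6.0, 11.0)]
    [197 197 197 197 195 189 186 188 168 146 165 191]
plate -y [(-4.0, 9.0), (1.5, 5.0), (5.5, 8.0), (7.0, 8.0)]
    [177 177 174 156 134 127 123 109 104 119 142 162]
plate +y [(-1.0, 14.0), (3.0, 13.0), (7.5, 4.0)]
    [199 199 199 199 198 177 137 126 161 191 198 190]
ridge +x top [(-1.5, 3.0), (1.0, 5.0)]
    [192 195 195 195 194 186 178 190 196 196 197 197]
ridge -y top [(0.0, 13.0)]
    [192 192 192 191 191 183 152 129 128 129 129 128]
ridge +y top [(-2.0, 3.0), (0.5, 3.0)]
    [197 197 197 198 196 189 188 196 199 199 199 199]
```

The cover's front edge sits at x≈47 mm inside the 51 mm wall, with a clear gap. The ridge is centred (±30 mm), and the heights at release were tabs 24.2 mm and front 26.1 mm. Handing in.

```bash
python3 -c "
from cell import workorder
print(workorder.finish_job())"
```

```text
the job is handed in; nothing more can be done
None
```

The job is handed in at about 28 s: the cover was laid flat ridge up, then regripped by its ridge, hooked under the lip, swung down flush and released. Just before letting go, the tabs were at 24.2 mm and the front edge at 26.1 mm. The arm never went near the cup, tumbler, brush or mirror; the verdict itself was not shown.

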